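# Tip the crates, find the stamp, push it to the dispatch rail

## Task

One of the two grey crates is stamped underneath with a ring and a tick. With your fingertips, and without gripping or lifting anything, tip both crates over away from you so that each lies on its far wall with its underside facing you; once both are over, push the stamped one, lying as it is, until its open top meets the dispatch rail at the back squarely. Leave the blank crate lying where it was tipped, clear of the rail, and do not disturb the other things on the bench.

Things in the scene. Friction and masses are not known exactly. Their poses are not given: they have to be found in the camera images.
- crate_stamped: open-topped grey plastic crate, 76 mm deep (its x), 130 wide (its y), 120 tall (its z), about 0.35 kg, walls 6 mm, white floor. Starts upright, x roughly away from the robot. Origin at the centre of the underside (38 mm above the bench once tipped), z to the open top. Only this one has the stamp on its recessed underside: a black ring 58 mm across with a tick. Left or right.
- crate_plain: open-topped grey plastic crate, 76 mm deep (its x), 130 wide (its y), 120 tall (its z), about 0.35 kg, walls 6 mm, white floor. Starts upright, x roughly away from the robot. Origin at the centre of the underside (38 mm above the bench once tipped), z to the open top. Its underside is blank; otherwise it looks the same as the other crate.
- crate_stamped_rim (a point): centre of this crate's open top, 120 mm from its origin along its z. Pushed low, a crate may slide; pushed high on its near wall by a fingertip that follows it upward, it turns about its far lower edge
- crate_plain_rim (a point): centre of this crate's open top, 120 mm from its origin along its z. The centre of mass is some 35 mm above the underside: a crate balances at about 45 degrees, then goes over by itself and lies stably on its far wall, x down, z away from the robot
- rail: the dispatch rail: a fixed straight aluminium angle at the back of the bench, 700 mm long (its y), 30 mm tall. Origin at the middle of its front face, at bench height; x points away from the robot, square to the rail
- pot_mid: sample pot with a screw lid, 50 mm across and 66 mm tall, between the two crates; a bystander, origin at its underside
- date_stamp: hand stamp with a knob handle, 25 x 42 x 76 mm, between the two crates; a bystander, origin at its underside
- pot_side: sample pot, 50 mm across and 66 mm tall, left of the crates; a bystander, origin at its underside
- pen: ball pen, 142 mm long, left of the crates; a bystander, origin at its underside
- tape: roll of tape lying flat, 100 mm across and 25 mm tall, right of the crates; a bystander, origin at its underside
- thermometer: pocket thermometer lying flat, 46 x 152 x 18 mm, right of the crates; a bystander, origin at its underside

How it is judged:
On the way, in this order (a step that is already met when the one before it is completed fails the run):
1. both crates lie tipped on their far walls, undersides facing the robot (angle between each of crate_stamped, crate_plain's own x axis and vertical above 2.9 rad), for 0.2 s.
2. the stamped crate's open top is up against the dispatch rail, squarely (angle between crate_stamped's own x axis and vertical above 2.9 rad and x of crate_stamped_rim in the frame of rail above -0.01 m and y of crate_stamped_rim in the frame of rail between -0.33 and 0.33 m and angle between the z axis of crate_stamped and the x axis of rail, either way round below 0.15 rad), for 0.2 s.
At the end, for the whole second after the job is handed in: Both crates at rest on their far walls (within 14 degrees); the stamped one's open top centred within 10 mm of the rail's front face, on its length, within 0.15 rad of square to it; the blank one's at least 20 mm short of the rail, its origin within 130 mm of its start (tipping moves it 55) (all of step 2 and angle between crate_plain's own x axis and vertical above 2.9 rad and x of crate_plain_rim in the frame of rail below -0.02 m and distance of crate_plain from where it was at the start of the episode below 0.13 m and linear speed of each of crate_stamped, crate_plain below 0.02 m/s); the robot touches nothing.
It fails at once if a crate is lifted off the bench (height (world z) of any of crate_stamped, crate_plain above 0.055 m or height (world z) of any of crate_stamped_rim, crate_plain_rim above 0.145 m).
It fails at once if a bystander is moved more than 30 mm (distance of any of pot_mid, date_stamp, pot_side, pen, tape, thermometer from where it was at the start of the episode above 0.03 m).
It also fails if it takes over 64 s, if anything falls off the work surface, if the arm or the gripper's body presses on something with over 40 N, if the wrist force passes 120 N, or if a joint passes its speed limit or range.

## Robot

A 6-joint arm with a two-finger parallel gripper is mounted at the origin on a cart in front of the work surface, level with it; the furniture and walls round the work are solid. World frame = base frame: x ahead of the robot, y to its left, z up, the work surface at z = 0. Lengths are in m, angles in rad, forces in N, time in s.
With the tool pointing down it reaches from about 0.35 to 0.775 m from the base axis. Payload 5.5 kg.
Tool frame: the origin (TCP) lies between the finger pads; the fingertips stand 22 mm ahead of it and the grasp point (between the pads) lies 3 mm ahead of it (env.finger_overhang is the distance from the TCP to the fingertips, in m); y points along the fingers, x is the direction in which the jaws open and shut, and the axes are right-handed (so a half turn about y gives the same grasp; the last joint's range is limited). The gripper opens to 85 mm and grips with 20 to 120 N. Pads are 22 mm wide; open, the fingers measure 114 mm over their backs; the gripper's body (76 mm by 85 mm) begins 54 mm behind the grasp point. The pads swing forward as they close: fully open they stand 13 mm farther back than shut.
Start: joints at [0.98, 0.313, 0.046, 1.304, 0, 1.431], TCP at [0.251, 0.518, 0.253] pointing down, gripper open.
Joint ranges: [-2.76, 2.76], [-0.86, 1.69], [-1.03, 1.26], [-2.2, 2.34], [-1.47, 1.5], [-3.14, 3.14]. Speed limits (rad/s): [2.57, 2.57, 3.14, 3.14, 3.14, 3.14].

## Interface

Orientations are given as a unit quaternion [w, x, y, z].
In Python, from workcell import monitor, cams, job, env gives the robot as it stands.
- The arm moves only by the tool drive_tool, never from a script. Its argument "plan" is text: rows parted by semicolons, each of 7 numbers parted by spaces: the opening, from -1 (shut) to 1 (fully open), then the shift along the tool's x, y, z in mm, then the turn, a rotation vector about the tool's x, y, z in degrees. In form: gripper x y z rx ry rz; .... A call has 1 to 8 rows; each row shifts and turns the pose as measured when the row begins, along the tool's axes as they then stand; what a row does not reach is not made up. A row lasts 1/8 s, in which the tool goes at most 62.5 mm and 10.7 degrees, less where a joint would pass 70% of its speed; a pose out of reach is approached as far as the arm can. A call is refused whole if a number of a shift passes 62.5 or a number of a turn 10.7, either way. A call with a gripper value outside its range is refused whole. The fingers move at their own pace and stop on an object; "grip_force" is the grip in N (left out, the last holds). Time passes only in rows, so rows that do not move let the fingers close. It gives the time, the measured TCP pose, the force and the opening at its end, in the units of the state.
- monitor.get_state(): the state, without advancing time (a new reading comes with each control period).
- cams.read_camera(name): name is "scene" or "top" or "wrist"; returns (picture, depth): 384x512x3 uint8, red, green, blue; 384x512 float32, m along the optical axis (not along the pixel's ray), 0 where there is no reading.
- cams.calibration(name): a dict with "fx", "fy", "cx", "cy" (pixels), "D" ([k1, k2, p1, p2, k3] as OpenCV has them; the pictures are not rectified), "R" (3x3) and "t" (3): a world point X has camera coordinates R X + t. Camera axes: x right, y down, z forward; pixel columns grow to the right and rows downward; lengths in m; the calibration is good to about 2 mm. A picture is of the moment at which its call begins: read the wrist's pose just before it. calibration takes no time and is no camera call; for the wrist camera it gives the pose at the moment of the call.
- job.hand_in(): hands the job in, once; it reports no verdict.
The state is a dict: "clock": time; "joint_pos": joint angles; "qvel": joint speeds; "tau": joint torques, N m; "tcp_pos": TCP position; "orientation": TCP orientation; "wrist_force": force on the tool from outside, world axes, zero at the start; "ft_torque": the same for the moment, N m; "finger_gap": finger opening in m.
Only numpy, scipy, OpenCV 4.12 (cv2) and the standard library are available. Lean on these libraries where they do the work, as an engineer would, in place of code of your own. Each camera call takes 0.05 s, during which the arm holds its last target.

## Working session

There is one attempt and no reset: what is moved stays moved. The work goes in short steps, Python scripts to look and compute and a tool call to move; the robot and the scene stay as the last step left them, time stands still between calls to the robot, and variables do not carry over. Pictures are saved under pics/ and viewed, and the job is handed in when it is done.

Besides the shell and the picture viewer there is one more tool, called after "Request:" as a command line: name --argument value ..., lists and objects as JSON in quotes. drive_tool: Moves the arm, as the interface text tells. Its arguments: {"type":"object","properties":{"plan":{"type":"string"},"grip_force":{"type":"number"}},"required":["plan"]}

```bash
mkdir -p pics; ls
cat > h.py <<'E'
import numpy as np, cv2
from workcell import monitor, cams, job, env
def grab(n,f):
    c=cams.calibration(n); p,d=cams.read_camera(n)
    cv2.imwrite(f'pics/{f}.png',p[:,:,::-1]); np.savez(f'pics/{f}.npz',d=d,**{k:np.array(c[k]) for k in c}); return p,d,c
def world(d,c):
    K=np.array([[c['fx'],0,c['cx']],[0,c['fy'],c['cy']],[0,0,1.]])
    h,w=d.shape; uv=np.stack(np.meshgrid(np.arange(w),np.arange(h)),-1).reshape(-1,1,2).astype(float)
    n=cv2.undistortPoints(uv,K,np.array(c['D'],float)).reshape(h,w,2)
    P=np.dstack([n*d[...,None],d]); return (P-np.array(c['t']))@np.array(c['R'])
E
python3 - <<'E'
from h import *
for n in('scene','top'): 
    p,d,c=grab(n,n+'0'); print(n,-np.array(c['R']).T@c['t'])
print(monitor.get_state(), env.finger_overhang)
E
```

```text
pics
scene [0.20812216 0.79096859 1.2133879 ]
top [ 0.4461652  -0.09884807  1.23661093]
{'clock': 0.1, 'joint_pos': array([9.80362265e-01, 3.13966230e-01, 4.51160242e-02, 1.30360930e+00,
       4.54482384e-06, 1.43118794e+00]), 'qvel': array([-0.00336464, -0.00245546,  0.00230107,  0.00063569, -0.00082455,
       -0.00069379]), 'tau': array([ 1.90030012e-03, -4.81725419e+01,  2.99244171e+01,  1.27185593e-02,
       -8.46863418e-05, -1.17280248e-05]), 'tcp_pos': array([0.25031322, 0.51719964, 0.25248431]), 'orientation': array([-0.59886663,  0.59934365,  0.37505896, -0.37613392]), 'wrist_force': array([-1.42763587,  0.22577305,  0.46517464]), 'ft_torque': array([ 0.03426267,  0.00352841, -0.06057696]), 'finger_gap': 0.08535955024003664} 0.022
```

View pics/top0.png

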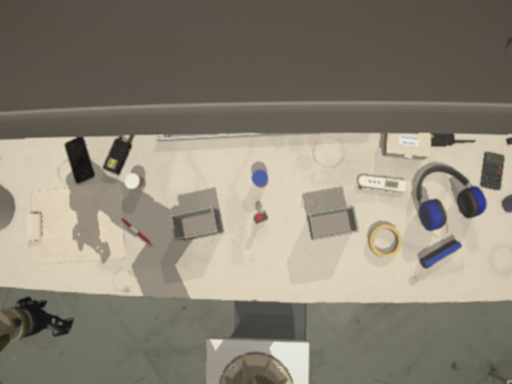

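View pics/scene0.png

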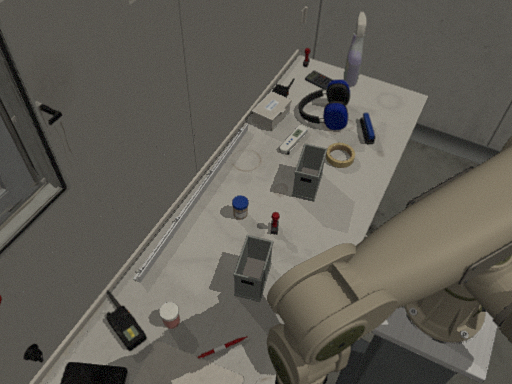

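Run:
```python
from h import *
z=np.load('pics/top0.npz'); W=world(z['d'],z)
# height map
np.set_printoptions(precision=3,suppress=True)
m=(z['d']>0)
H=np.where(m,W[...,2],0)
im=np.clip(H/0.15*255,0,255).astype(np.uint8)
cv2.imwrite('pics/h0.png',im)
n,l,s,cen=cv2.connectedComponentsWithStats(((H>0.012)&m).astype(np.uint8))
for i in range(1,n):
    if s[i][4]>60:
        q=W[l==i]; print(i,s[i],q.min(0),q.max(0),np.median(q,0))
```

```text
1 [    0     0   512   175 70776] [ 0.476 -0.691  0.012] [0.798 0.514 1.194] [ 0.479 -0.092  1.168]
31 [481 152  24  38 472] [ 0.62  -0.789  0.012] [ 0.739 -0.702  0.024] [ 0.675 -0.745  0.014]
51 [ 416  165   71   66 1881] [ 0.491 -0.673  0.012] [ 0.693 -0.485  0.113] [ 0.567 -0.577  0.077]
56 [251 169  17  18 234] [ 0.623 -0.031  0.014] [0.672 0.018 0.073] [ 0.646 -0.007  0.065]
62 [124 173  20  17 243] [0.612 0.368 0.012] [0.66  0.42  0.071] [0.634 0.389 0.064]
68 [358 176  49  16 489] [ 0.612 -0.461  0.012] [ 0.66  -0.311  0.027] [ 0.637 -0.388  0.017]
72 [  0 186  15  44 431] [0.472 0.855 0.012] [0.625 0.922 0.085] [0.549 0.866 0.04 ]
78 [502 194  10  19 145] [ 0.545 -0.789  0.012] [ 0.601 -0.764  0.075] [ 0.571 -0.772  0.04 ]
79 [ 307  205   52   35 1147] [ 0.462 -0.291  0.012] [ 0.559 -0.153  0.126] [ 0.516 -0.229  0.018]
80 [ 170  206   53   35 1245] [0.453 0.109 0.012] [0.554 0.248 0.126] [0.508 0.188 0.05 ]
81 [ 26 213  15  28 339] [0.438 0.741 0.012] [0.532 0.794 0.028] [0.484 0.768 0.019]
82 [253 212  15  12 107] [ 0.511 -0.029  0.013] [0.546 0.014 0.078] [ 0.527 -0.009  0.064]
85 [369 225  33  32 373] [ 0.414 -0.438  0.012] [ 0.507 -0.341  0.032] [ 0.456 -0.393  0.024]
94 [420 241  42  28 358] [ 0.378 -0.619  0.012] [ 0.458 -0.497  0.052] [ 0.417 -0.549  0.041]
98 [   0  296   74   57 2111] [0.205 0.444 0.245] [0.294 0.578 0.547] [0.256 0.482 0.403]
99 [ 220  354   71   30 1319] [ 0.017 -0.105  0.012] [0.119 0.108 0.267] [ 0.072 -0.007  0.029]
```

Run:
```python
from h import *
np.set_printoptions(precision=4,suppress=True)
z=np.load('pics/top0.npz'); W=world(z['d'],z)
for nm,y0,y1 in(('R',-.32,-.13),('L',.09,.27)):
    m=(W[...,0]>.42)&(W[...,0]<.6)&(W[...,1]>y0)&(W[...,1]<y1)&(W[...,2]>.112)&(W[...,2]<.135)
    q=W[m]; r=cv2.minAreaRect((q[:,:2]*1000).astype(np.float32)); print(nm,r,np.median(q[:,2]),m.sum())
for t in('scene0','top0'):
    z=np.load(f'pics/{t}.npz'); W=world(z['d'],z)
    m=(W[...,0]>.65)&(W[...,0]<.9)&(W[...,1]>-.5)&(W[...,1]<.5)&(W[...,2]>.015)&(W[...,2]<.04)&(z['d']>0)
    q=W[m]
    print(t,len(q))
    for a in np.arange(-.5,.5,.05):
        s=q[(q[:,1]>=a)&(q[:,1]<a+.05)]
        if len(s): print(round(a,2),len(s),s[:,0].min(),np.percentile(s[:,0],[10,50,90]),np.median(s[:,2]))
p=cv2.imread('pics/scene0.png'); cv2.imwrite('pics/rail.png',cv2.resize(p[110:290,120:270],None,fx=3.3,fy=3.3,interpolation=2))
p=cv2.imread('pics/top0.png'); cv2.imwrite('pics/railt.png',cv2.resize(p[125:250,120:420],None,fx=2.6,fy=2.6,interpolation=2))
```

```text
R ((510.5519104003906, -221.5884246826172), (76.67440032958984, 129.9365692138672), 9.90382194519043) 0.11958965955334562 314
L ((504.22845458984375, 178.55706787109375), (76.84468078613281, 128.82786560058594), 12.741216659545898) 0.11919771158507517 306
scene0 3427
-0.5 80 0.650142297108835 [0.7164 0.8396 0.8652] 0.023536265930215898
-0.45 97 0.7185622278909828 [0.7212 0.8372 0.865 ] 0.0252132011904191
-0.4 172 0.6502783649323635 [0.7304 0.7882 0.8639] 0.024512871212107573
-0.35 97 0.6514609643060472 [0.8026 0.8401 0.8652] 0.021591654140402018
-0.3 83 0.7985352132921718 [0.8005 0.8412 0.8652] 0.02302657486544891
-0.25 102 0.7984084830953151 [0.7992 0.8404 0.8658] 0.021786410417739342
-0.2 96 0.7952533393856425 [0.7977 0.8409 0.8647] 0.021934795336659152
-0.15 119 0.7921160378766391 [0.7952 0.8404 0.8658] 0.02243980807525367
-0.1 107 0.7891436809350167 [0.7933 0.8418 0.8651] 0.021858525892049216
-0.05 121 0.7889058821427491 [0.7913 0.841  0.865 ] 0.021893258747678515
-0.0 144 0.6506735048448284 [0.7882 0.8397 0.8646] 0.022568957095758912
0.05 137 0.784687901751044 [0.7879 0.842  0.8
[... 1099 characters left out ...]

-0.0 33 0.7886239555098407 [0.7889 0.7908 0.792 ] 0.026964802971889617
0.05 38 0.7868492221296564 [0.7873 0.7881 0.7914] 0.02625870881170117
0.1 41 0.7843916316747902 [0.7853 0.7866 0.7891] 0.027068950337289902
0.15 38 0.7828156178325396 [0.7838 0.785  0.7868] 0.026567593616394797
0.2 33 0.7811077193644757 [0.7819 0.7835 0.7848] 0.025822001058144868
0.25 37 0.7792772698968735 [0.7795 0.7815 0.7844] 0.02591553949413566
0.3 38 0.777608651823152 [0.7783 0.7808 0.789 ] 0.027600675510955824
0.35 1 0.6517112984027169 [0.6517 0.6517 0.6517] 0.03811095860887814
0.4 142 0.7093519423591494 [0.7217 0.7534 0.7834] 0.027821599564898755
0.45 449 0.664726943003467 [0.6794 0.7202 0.7707] 0.0318018155463159
```

View pics/rail.png

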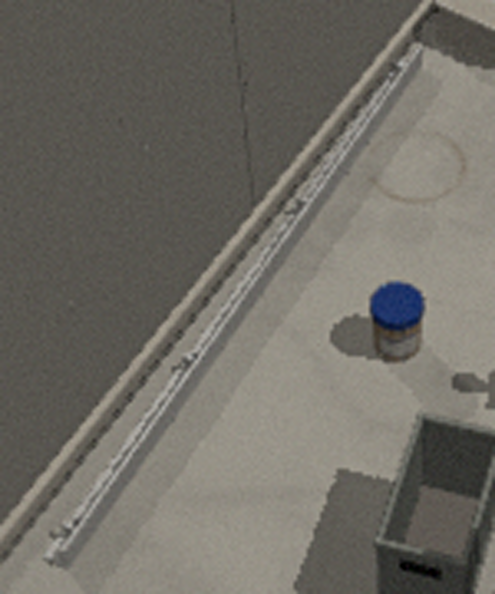

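View pics/railt.png

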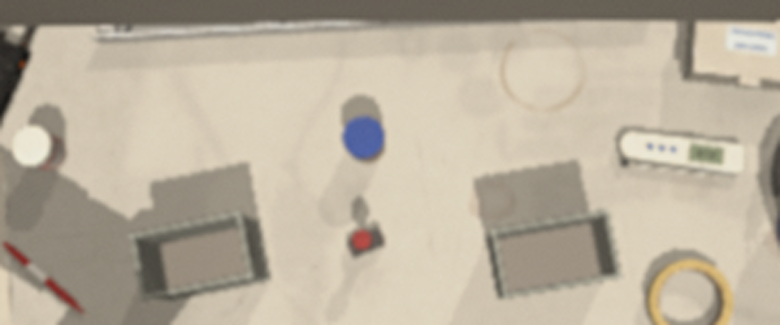

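```bash
cat >> h.py <<'E'
from scipy.spatial.transform import Rotation as Ro
np.set_printoptions(precision=4,suppress=True)
def Rt():
    s=monitor.get_state(); q=s['orientation']; return Ro.from_quat([q[1],q[2],q[3],q[0]]),s
def go(p,yaw,sgn=1):
    """remaining shift (tool mm) and turn (deg) to reach TCP p with tool y down, tool z along heading yaw*sgn"""
    R,s=Rt(); hd=np.array([np.cos(yaw),np.sin(yaw),0])*sgn; y=np.array([0,0,-1.]); x=np.cross(y,hd)
    G=Ro.from_matrix(np.stack([x,y,hd],1))
    d=R.inv().apply(np.array(p)-s['tcp_pos'])*1000; w=np.degrees((R.inv()*G).as_rotvec())
    print('t',round(s['clock'],2),'tcp',s['tcp_pos'],'F',s['wrist_force'],'gap',s['finger_gap'],'\n shift',d,'turn',w);
E
python3 - <<'E'
from h import *
R,s=Rt(); print(R.as_matrix())
for sg in (1,-1): go([.42,.16,.2],np.radians(12.7),sg)
E
```

```text
[[ 0.4357 -0.0009 -0.9001]
 [ 0.9001 -0.0014  0.4357]
 [-0.0016 -1.      0.0002]]
t 0.1 tcp [0.2503 0.5172 0.2525] F [-1.4276  0.2258  0.4652] gap 0.08535955024003664 
 shift [-247.4903   52.8191 -308.3804] turn [  0.1106 141.4696  -0.0574]
t 0.1 tcp [0.2503 0.5172 0.2525] F [-1.4276  0.2258  0.4652] gap 0.08535955024003664 
 shift [-247.4903   52.8191 -308.3804] turn [ -0.0447 -38.5304  -0.0862]
```

Request:
drive_tool --plan "1 0 0 0 0 -9.7 0; 1 0 0 0 0 -9.7 0; 1 0 0 0 0 -9.7 0; 1 0 0 0 0 -9.5 0"

```text
clock: 0.6
tcp_pos: [0.2496, 0.5161, 0.2502]
orientation: [0.435, -0.436, -0.555, 0.559]
wrist_force: [-0.1, 0.1, -0.1]
finger_gap: 0.0855
```

Run:
```python
from h import *
go([.426,.161,.2],np.radians(12.7),-1)
c=cams.calibration('wrist'); R,s=Rt()
print('cam in tool',R.inv().apply(-np.array(c['R']).T@c['t']-s['tcp_pos']), 'optical axis tool',R.inv().apply(np.array(c['R'])[2]))
```

```text
t 0.6 tcp [0.2496 0.5161 0.2502] F [-0.0921  0.1189 -0.1076] gap 0.08545141937914943 
 shift [-386.9945   51.4579  -85.568 ] turn [-0.274   1.2919 -0.2548]
cam in tool [ 0.0016 -0.1212  0.073 ] optical axis tool [ 0.0012  0.9574 -0.2887]
```

Request:
drive_tool --plan "1 -55 0 -12 0 0.6 0; 1 -55 0 -12 0 0.6 0; 1 -55 0 -12 0 0 0; 1 -55 5 -12 0 0 0; 1 -55 10 -12 0 0 0; 1 -55 10 -12 0 0 0; 1 -55 10 -12 0 0 0; 1 0 0 0 0 0 0"

```text
clock: 1.6
tcp_pos: [0.423, 0.1502, 0.2124]
orientation: [0.44, -0.44, -0.55, 0.556]
wrist_force: [-0.2, 0.5, 0.5]
finger_gap: 0.0856
```

Run:
```python
from h import *
go([.426,.161,.122],np.radians(12.7),-1)
```

```text
t 1.6 tcp [0.423  0.1502 0.2124] F [-0.2091  0.4854  0.4555] gap 0.08558852464002267 
 shift [10.3758 90.2607 -5.9613] turn [-0.3744  0.3014 -0.333 ]
```

Request:
drive_tool --plan "1 10 40 5 -0.3 0.3 -0.3; 1 0 35 0 0 0 0; 1 0 15 0 0 0 0; 1 0 0 0 0 0 0"

```text
clock: 2.1
tcp_pos: [0.4143, 0.1604, 0.1201]
orientation: [0.442, -0.441, -0.552, 0.552]
wrist_force: [-1.0, -0.8, -0.6]
finger_gap: 0.0855
```

Run:
```python
from h import *
go([.455,.1675,.122],np.radians(12.7),-1)
grab('wrist','w1')
```

```text
t 2.1 tcp [0.4143 0.1604 0.1201] F [-1.0048 -0.7808 -0.6421] gap 0.085453041872723 
 shift [ -2.0167  -1.9596 -41.2901] turn [-0.0992 -0.0157  0.0649]
```

View pics/w1.png

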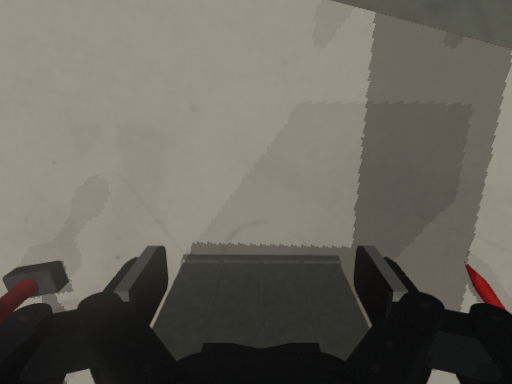

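Request:
drive_tool --plan "1 -2 4 -20 0 0 0; 1 0 1 -10 0 0 0; 1 0 0 -4 0 0 0; 1 0 0 0 0 0 0"

```text
clock: 2.65
tcp_pos: [0.4499, 0.1681, 0.1187]
orientation: [-0.441, 0.441, 0.554, -0.552]
wrist_force: [0.1, -0.3, -0.3]
finger_gap: 0.0856
```

Request:
drive_tool --plan "1 0 0 -4 0 0 0; 1 0 0 -4 0 0 0"

```text
clock: 2.9
tcp_pos: [0.4568, 0.1697, 0.119]
orientation: [-0.441, 0.441, 0.553, -0.552]
wrist_force: [-2.5, -1.0, 1.4]
finger_gap: 0.0855
```

Run:
```python
from h import *
go([.457,.168,.115],np.radians(12.7),-1)
```

```text
t 2.9 tcp [0.4568 0.1697 0.119 ] F [-2.484  -1.0228  1.4498] gap 0.0855124313656162 
 shift [-1.6821  4.0414  0.1815] turn [0.0785 0.1231 0.0683]
```

Request:
drive_tool --plan "1 0 -6 -10 0 0 0; 1 0 -6 -10 0 0 0; 1 0 -5 -10 0 0 0; 1 0 -4 -10 0 0 0; 1 0 0 0 0 0 0"

```text
clock: 3.52
tcp_pos: [0.4994, 0.1792, 0.1417]
orientation: [-0.441, 0.441, 0.554, -0.552]
wrist_force: [-0.9, -0.2, 0.4]
finger_gap: 0.085
```

Run:
```python
from h import *
go([.495,.178,.139],np.radians(12.7),-1)
grab('top','t2');grab('scene','s2')
p=cv2.imread('pics/s2.png'); cv2.imwrite('pics/s2c.png',cv2.resize(p[180:330,180:330],None,fx=3.5,fy=3.5,interpolation=2))
```

```text
t 3.52 tcp [0.4994 0.1792 0.1417] F [-0.8872 -0.2108  0.3928] gap 0.08495781511844583 
 shift [-0.2198  2.7216  4.61  ] turn [0.1276 0.1034 0.0804]
```

View pics/s2c.png

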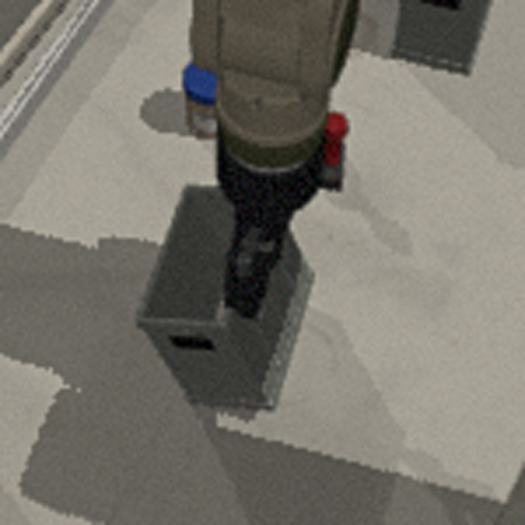

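Request:
drive_tool --plan "1 0 -2 -10 0 0 0; 1 0 -2 -11 0 0 0; 1 0 0 -11 0 0 0; 1 0 0 -11 0 0 0; 1 0 1 -11 0 0 0; 1 0 1 -11 0 0 0; 1 0 0 -10 0 0 0"

```text
clock: 4.5
tcp_pos: [0.5761, 0.1968, 0.1429]
orientation: [-0.441, 0.441, 0.553, -0.552]
wrist_force: [1.3, -0.0, 0.4]
finger_gap: 0.0857
```

Request:
drive_tool --plan "1 0 -20 10 0 0 0; 1 0 -30 30 0 0 0; 1 0 0 40 0 0 0; 1 0 0 40 0 0 0; 1 0 0 0 0 0 0"

```text
clock: 5.12
tcp_pos: [0.4551, 0.1692, 0.1984]
orientation: [-0.441, 0.441, 0.554, -0.552]
wrist_force: [1.3, 0.4, 0.7]
finger_gap: 0.0858
```

Run:
```python
from h import *
go([.495,.178,.139],np.radians(12.7),-1)
grab('top','t3');grab('wrist','w3')
p=cv2.imread('pics/t3.png')[130:300,120:390]; q=cv2.imread('pics/w3.png')
cv2.imwrite('pics/c3.png',np.vstack([cv2.resize(p,(512,322)),cv2.resize(q[::-1,::-1],(512,270))]))
z=np.load('pics/t3.npz'); W=world(z['d'],z)
m=(W[...,0]>.42)&(W[...,0]<.75)&(W[...,1]>.08)&(W[...,1]<.31)&(W[...,2]>.065)&(W[...,2]<.085)
q=W[m]; print(cv2.minAreaRect((q[:,:2]*1000).astype(np.float32)),np.median(q[:,2]),m.sum())
```

```text
t 5.12 tcp [0.4551 0.1692 0.1984] F [1.2819 0.4497 0.6765] gap 0.08580509186083349 
 shift [ -0.3987  59.4698 -40.7509] turn [0.1427 0.1255 0.0812]
((603.2409057617188, 199.46676635742188), (121.53093719482422, 127.00287628173828), 12.679764747619629) 0.0745437121729845 1594
```

View pics/c3.png

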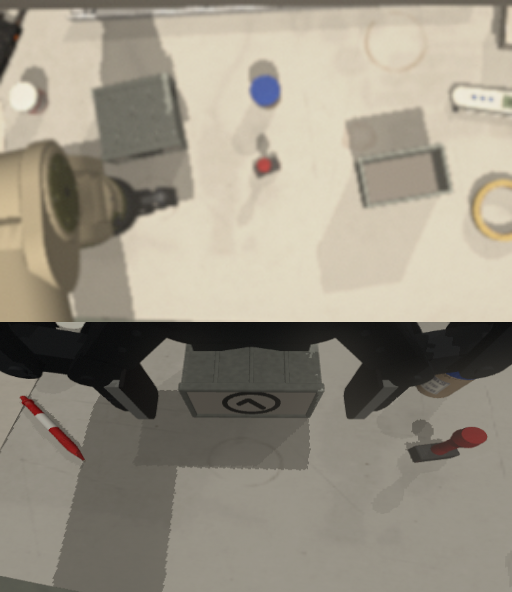

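Run:
```python
from h import *
go([.422,-.237,.2],np.radians(9.9),-1)
```

```text
t 5.22 tcp [0.4584 0.1698 0.1986] F [ 0.6812  1.0696 -0.2209] gap 0.08519712078852756 
 shift [-388.5639   -2.6934  125.6684] turn [0.3329 2.9114 0.0839]
```

Request:
drive_tool --plan "1 -54 0 18 0 0.4 0; 1 -54 0 18 0 0.4 0; 1 -54 0 18 0 0.4 0; 1 -54 0 18 0 0.4 0; 1 -54 0 18 0 0.4 0; 1 -54 0 18 0 0.4 0; 1 -54 0 18 0 0.4 0; 1 0 0 0 0 0 0"

```text
clock: 6.22
tcp_pos: [0.4226, -0.242, 0.2023]
orientation: [-0.447, 0.46, 0.546, -0.538]
wrist_force: [-0.5, 0.4, -0.2]
finger_gap: 0.0857
```

Run:
```python
from h import *
go([.422,-.237,.118],np.radians(9.9),-1)
```

```text
t 6.22 tcp [ 0.4226 -0.242   0.2023] F [-0.4563  0.4069 -0.1651] gap 0.08569199385370072 
 shift [ 5.5205 84.2282  1.4777] turn [ 1.1887  0.253  -0.3624]
```

Request:
drive_tool --plan "1 5 40 2 1.1 0.2 -0.3; 1 0 30 0 0 0 0; 1 0 14 0 0 0 0; 1 0 0 0 0 0 0"

```text
clock: 6.72
tcp_pos: [0.4241, -0.2385, 0.1177]
orientation: [-0.453, 0.456, 0.542, -0.541]
wrist_force: [0.4, 0.2, 0.6]
finger_gap: 0.0857
```

Run:
```python
from h import *
go([.4623,-.230,.118],np.radians(9.9),-1)
```

```text
t 6.72 tcp [ 0.4241 -0.2385  0.1177] F [0.3898 0.2387 0.5596] gap 0.0857123335233315 
 shift [  1.8262  -0.1293 -39.0607] turn [ 0.2339  0.0349 -0.1556]
```

Request:
drive_tool --plan "1 2 0 -20 0 0 0; 1 0 0 -10 0 0 0; 1 0 0 -5 0 0 0; 1 0 0 -3 0 0 0; 1 0 0 0 0 0 0"

```text
clock: 7.35
tcp_pos: [0.4661, -0.2298, 0.1214]
orientation: [-0.451, 0.458, 0.542, -0.541]
wrist_force: [-0.7, -0.2, -0.2]
finger_gap: 0.0858
```

Run:
```python
from h import *
go([.4623,-.230,.118],np.radians(9.9),-1)
```

```text
t 7.35 tcp [ 0.4661 -0.2298  0.1214] F [-0.7251 -0.2314 -0.2401] gap 0.0857865137020875 
 shift [0.5217 3.3576 3.8107] turn [ 0.4143  0.1593 -0.3878]
```

Request:
drive_tool --plan "1 0 -4 -10 0 0 0; 1 0 -5 -10 0 0 0; 1 0 -4 -10 0 0 0; 1 0 -4 -10 0 0 0; 1 0 0 0 0 0 0"

```text
clock: 7.98
tcp_pos: [0.5085, -0.2226, 0.1402]
orientation: [-0.451, 0.458, 0.542, -0.541]
wrist_force: [-0.4, 0.1, 0.6]
finger_gap: 0.0855
```

Run:
```python
from h import *
go([.4623,-.230,.118],np.radians(9.9),-1)
grab('scene','s4')
p=cv2.imread('pics/s4.png'); cv2.imwrite('pics/s4c.png',cv2.resize(p[100:250,230:380],None,fx=3.5,fy=3.5,interpolation=2))
```

```text
t 7.97 tcp [ 0.5085 -0.2226  0.1402] F [-0.4452  0.1326  0.5818] gap 0.08554906421058919 
 shift [ 0.9002 21.8223 46.9902] turn [ 0.4808  0.12   -0.411 ]
```

View pics/s4c.png

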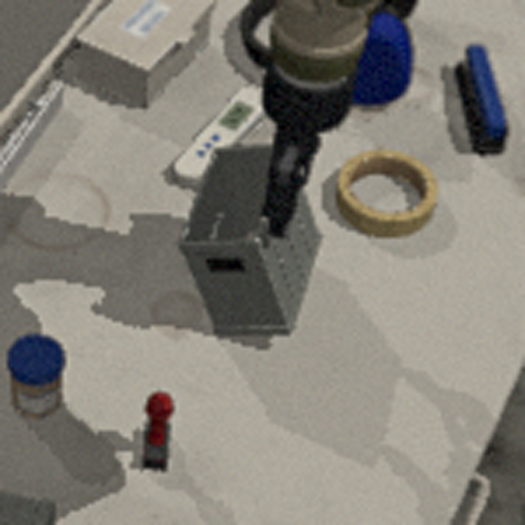

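Tilting as with the first one; the crate's near wall (about (265,215) in the crop) leans away. I continue in the same way.

Request:
drive_tool --plan "1 0 -2 -10 0 0 0; 1 0 -2 -11 0 0 0; 1 0 0 -11 0 0 0; 1 0 0 -11 0 0 0; 1 0 1 -11 0 0 0; 1 0 1 -11 0 0 0; 1 0 0 -10 0 0 0"

```text
clock: 8.9
tcp_pos: [0.5865, -0.2085, 0.1421]
orientation: [-0.451, 0.458, 0.542, -0.541]
wrist_force: [-0.4, -0.6, 0.1]
finger_gap: 0.0851
```

Request:
drive_tool --plan "1 0 -20 10 0 0 0; 1 0 -30 30 0 0 0; 1 0 0 40 0 0 0; 1 0 0 40 0 0 0; 1 0 0 0 0 0 0"

```text
clock: 9.52
tcp_pos: [0.4645, -0.2299, 0.1972]
orientation: [-0.45, 0.459, 0.542, -0.541]
wrist_force: [0.5, -1.5, 0.6]
finger_gap: 0.0855
```

Run:
```python
from h import *
grab('top','t5');grab('wrist','w5')
p=cv2.imread('pics/t5.png')[130:300,120:390]; q=cv2.imread('pics/w5.png')
cv2.imwrite('pics/c5.png',np.vstack([cv2.resize(p,(512,322)),cv2.resize(q[::-1,::-1],(512,270))]))
z=np.load('pics/t5.npz'); W=world(z['d'],z)
for a,b in((.08,.31),(-.31,-.1)):
    m=(W[...,0]>.42)&(W[...,0]<.75)&(W[...,1]>a)&(W[...,1]<b)&(W[...,2]>.065)&(W[...,2]<.085)
    q=W[m]; print(cv2.minAreaRect((q[:,:2]*1000).astype(np.float32)),np.median(q[:,2]),m.sum())
go([.49,.174,.2],np.radians(12.7),-1)
```

```text
((603.262451171875, 199.67544555664062), (122.23838806152344, 127.87521362304688), 12.467144012451172) 0.07440282187989848 1597
((611.6373291015625, -204.04586791992188), (120.69874572753906, 131.1594696044922), 10.049160957336426) 0.07458567495226613 1736
t 9.62 tcp [ 0.4671 -0.2302  0.1972] F [ 0.3446  0.5182 -0.052 ] gap 0.08525017925216687 
 shift [393.8877  -5.9581 -93.531 ] turn [ 0.6088 -2.5928 -0.616 ]
```

View pics/c5.png

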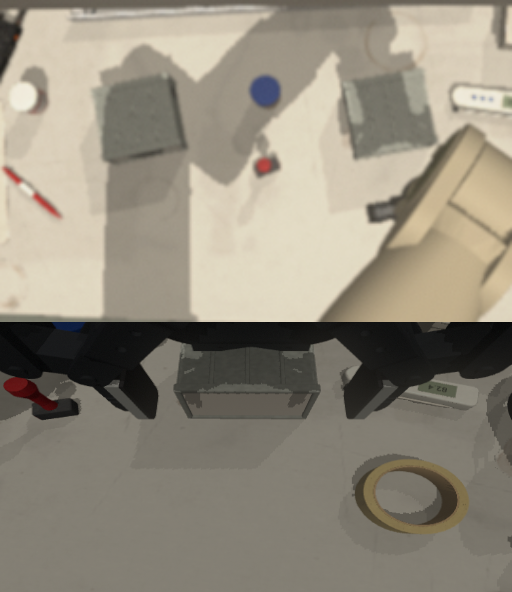

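Request:
drive_tool --plan "1 54 0 -13 0 -0.4 0; 1 54 0 -13 0 -0.4 0; 1 54 0 -13 0 -0.4 0; 1 54 0 -13 0 -0.4 0; 1 54 0 -13 0 -0.4 0; 1 54 0 -13 0 -0.4 0; 1 54 0 -13 0 -0.2 0; 1 0 0 0 0 0 0"

```text
clock: 10.62
tcp_pos: [0.4928, 0.1721, 0.1973]
orientation: [-0.431, 0.449, 0.556, -0.55]
wrist_force: [-1.0, -0.1, 0.0]
finger_gap: 0.0857
```

Run:
```python
from h import *
go([.505,.178,.060],np.radians(12.5),-1)
```

```text
t 10.62 tcp [0.4928 0.1721 0.1973] F [-0.9521 -0.0663  0.0417] gap 0.08568569167595458 
 shift [  5.0054 137.4991 -10.0493] turn [ 1.3118  0.437  -0.8265]
```

Request:
drive_tool --plan "1 3 40 -5 1.3 0.4 -0.8; 1 0 45 0 0 0 0; 1 0 40 0 0 0 0; 1 0 12 0 0 0 0; 1 0 0 0 0 0 0"

```text
clock: 11.25
tcp_pos: [0.5037, 0.1769, 0.0594]
orientation: [-0.44, 0.444, 0.553, -0.551]
wrist_force: [0.1, 0.4, 0.2]
finger_gap: 0.0854
```

Run:
```python
from h import *
go([.533,.184,.060],np.radians(12.5),-1)
```

```text
t 11.25 tcp [0.5037 0.1769 0.0594] F [0.0861 0.406  0.1553] gap 0.08536583718059483 
 shift [  0.5522  -0.3951 -30.1223] turn [ 0.347   0.1638 -0.0753]
```

Request:
drive_tool --plan "1 0 0 -18 0 0 0; 1 0 0 -10 0 0 0; 1 0 0 -8 0 0 0; 1 0 0 -8 0 0 0; 1 0 0 -8 0 1 0; 1 0 0 -8 0 1 0; 1 0 0 -8 0 1 0; 1 0 0 0 0 0 0"

```text
clock: 12.25
tcp_pos: [0.5746, 0.1918, 0.0645]
orientation: [-0.455, 0.46, 0.542, -0.537]
wrist_force: [0.3, 0.5, 0.7]
finger_gap: 0.0853
```

```bash
cat >> h.py <<'E'
def see(n):
    grab('top',n); z=np.load(f'pics/{n}.npz'); W=world(z['d'],z)
    for a,b in((.08,.34),(-.31,-.1)):
        m=(W[...,0]>.42)&(W[...,0]<.775)&(W[...,1]>a)&(W[...,1]<b)&(W[...,2]>.065)&(W[...,2]<.082)
        q=W[m]; print(cv2.minAreaRect((q[:,:2]*1000).astype(np.float32)),np.median(q[:,2]),m.sum())
    p=cv2.imread(f'pics/{n}.png')[125:300,120:390]; cv2.imwrite(f'pics/{n}c.png',cv2.resize(p,None,fx=2.5,fy=2.5,interpolation=2))
E
python3 - <<'E'
from h import *
go([.62,.2,.060],np.radians(2.2),-1)
see('t6')
E
```

```text
t 12.25 tcp [0.5746 0.1918 0.0645] F [0.3033 0.4912 0.6868] gap 0.08534517504013517 
 shift [  0.6879   4.9184 -46.1298] turn [ 0.5182  7.2265 -0.0286]
((634.2044677734375, 196.27166748046875), (141.75514221191406, 119.03678131103516), 11.500262260437012) 0.07435646967668537 859
((611.7476196289062, -204.19662475585938), (120.60177612304688, 131.3558807373047), 10.125816345214844) 0.07463369363649268 1737
```

View pics/t6c.png

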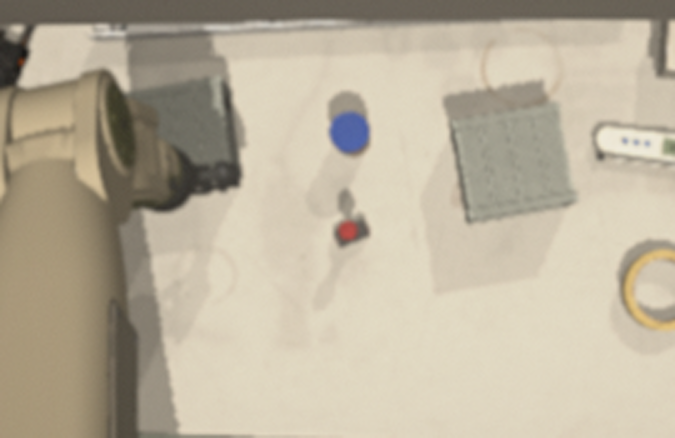

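Request:
drive_tool --plan "1 0 1 -8 0 1.2 0; 1 0 1 -8 0 1.2 0; 1 0 1 -8 0 1.2 0; 1 0 1 -8 0 1.2 0; 1 0 1 -8 0 1.2 0; 1 0 0 -8 0 1.2 0; 1 0 0 0 0 0 0"

```text
clock: 13.18
tcp_pos: [0.6245, 0.1977, 0.0598]
orientation: [-0.491, 0.494, 0.51, -0.505]
wrist_force: [0.4, -0.4, -0.6]
finger_gap: 0.0853
```

Run:
```python
from h import *
go([.645,.2,.060],np.radians(2.2),-1)
see('t7'); grab('scene','s7')
p=cv2.imread('pics/s7.png'); cv2.imwrite('pics/s7c.png',cv2.resize(p[160:310,110:290],None,fx=3.5,fy=3.5,interpolation=2))
```

```text
t 13.18 tcp [0.6245 0.1977 0.0598] F [ 0.3951 -0.4402 -0.5811] gap 0.08525601407055909 
 shift [  1.7128  -0.0089 -20.5869] turn [ 0.4393 -0.447   0.0459]
((686.212890625, 200.27357482910156), (138.2637939453125, 122.19931030273438), 1.0804883241653442) 0.0742922492788876 869
((611.1229248046875, -204.3639373779297), (121.04700469970703, 129.16651916503906), 9.261549949645996) 0.07460487951767611 1736
```

View pics/s7c.png

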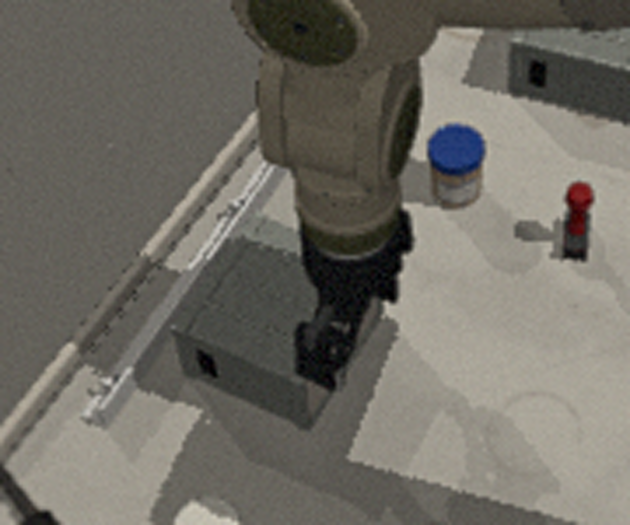

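View pics/t7c.png

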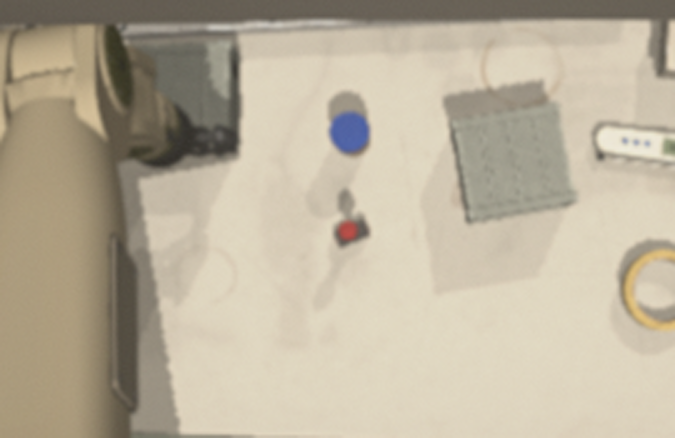

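Request:
drive_tool --plan "1 0 0 -6 0 0 0; 1 0 0 -6 0 0 0; 1 0 0 -5 0 0 0; 1 0 0 0 0 0 0"

```text
clock: 13.78
tcp_pos: [0.6409, 0.1979, 0.0598]
orientation: [-0.491, 0.493, 0.509, -0.506]
wrist_force: [-0.2, -0.8, -0.4]
finger_gap: 0.0855
```

Request:
drive_tool --plan "1 0 0 -3 0 0 0; 1 0 0 0 0 0 0"

```text
clock: 14.02
tcp_pos: [0.6442, 0.198, 0.0598]
orientation: [-0.491, 0.493, 0.509, -0.506]
wrist_force: [-0.0, 0.4, -0.6]
finger_gap: 0.0855
```

Run:
```python
from h import *
go([.650,.2,.060],np.radians(2.2),-1)
grab('scene','s8'); z=np.load('pics/s8.npz'); W=world(z['d'],z)
m=(W[...,0]>.55)&(W[...,0]<.79)&(W[...,1]>.1)&(W[...,1]<.3)&(W[...,2]>.07)&(W[...,2]<.079)
q=W[m]
for a in np.arange(.1,.3,.02):
    s=q[(q[:,1]>=a)&(q[:,1]<a+.02)]
    if len(s)>5: print(round(a+.01,2),len(s),s[:,0].max(),np.percentile(s[:,0],97),'rail',.789-.039*(a+.01))
```

```text
t 14.03 tcp [0.6442 0.198  0.0598] F [-0.0051  0.4172 -0.5961] gap 0.08546752187518585 
 shift [ 1.794  -0.1635 -5.8851] turn [ 0.3166 -0.4115  0.0235]
0.15 68 0.7746179881803773 0.772708808547001 rail 0.78315
0.17 100 0.7740182637245803 0.7727450882056407 rail 0.78237
0.19 146 0.77275157374255 0.7714093712108164 rail 0.78159
0.21 175 0.773605838055419 0.770049548023448 rail 0.78081
0.23 160 0.7716169061549447 0.7689845498236715 rail 0.78003
0.25 199 0.7720507089881851 0.7695646890452849 rail 0.77925
0.27 132 0.7711784855182339 0.7688546771533264 rail 0.77847
```

Gap about 7 mm and nearly parallel. Creep to contact in small steps.

Request:
drive_tool --plan "1 0 0 -3 0 0 0; 1 0 0 0 0 0 0"

```text
clock: 14.32
tcp_pos: [0.6472, 0.1981, 0.0599]
orientation: [-0.491, 0.493, 0.509, -0.506]
wrist_force: [0.0, 0.3, -0.2]
finger_gap: 0.0854
```

Request:
drive_tool --plan "1 0 0 -2.5 0 0 0; 1 0 0 0 0 0 0"

```text
clock: 14.58
tcp_pos: [0.6498, 0.1982, 0.0599]
orientation: [-0.491, 0.493, 0.509, -0.506]
wrist_force: [-1.0, 0.4, 0.4]
finger_gap: 0.0852
```

Request:
drive_tool --plan "1 0 0 -1.5 0 0 0; 1 0 0 0 0 0 0"

```text
clock: 14.82
tcp_pos: [0.6511, 0.1982, 0.0599]
orientation: [-0.491, 0.493, 0.509, -0.506]
wrist_force: [-2.0, -0.3, 0.6]
finger_gap: 0.0853
```

Run:
```python
from h import *
go([.650,.2,.060],np.radians(2.2),-1)
grab('scene','s9'); z=np.load('pics/s9.npz'); W=world(z['d'],z)
m=(W[...,0]>.55)&(W[...,0]<.80)&(W[...,1]>.1)&(W[...,1]<.3)&(W[...,2]>.068)&(W[...,2]<.081)
q=W[m]
for a in np.arange(.1,.3,.02):
    s=q[(q[:,1]>=a)&(q[:,1]<a+.02)]
    if len(s)>5: print(round(a+.01,2),len(s),s[:,0].max(),np.percentile(s[:,0],97),'rail',.789-.039*(a+.01))
p=cv2.imread('pics/s9.png'); cv2.imwrite('pics/s9c.png',cv2.resize(p[160:310,110:290],None,fx=3.5,fy=3.5,interpolation=2))
```

```text
t 14.82 tcp [0.6511 0.1982 0.0599] F [-1.9937 -0.3261  0.6013] gap 0.08526863290360838 
 shift [ 1.794  -0.1112  1.0501] turn [ 0.2784 -0.4036  0.0129]
0.15 80 0.7834110512353892 0.7795074618434992 rail 0.78315
0.17 111 0.780910672453813 0.7791028192847533 rail 0.78237
0.19 153 0.7817162030093322 0.7781387841617392 rail 0.78159
0.21 188 0.7798535425932382 0.7760228086428351 rail 0.78081
0.23 180 0.7790878784460439 0.7760486079783567 rail 0.78003
0.25 234 0.7794540453438848 0.7758038791380406 rail 0.77925
0.27 154 0.778198197689199 0.7752598824240154 rail 0.77847
```

View pics/s9c.png

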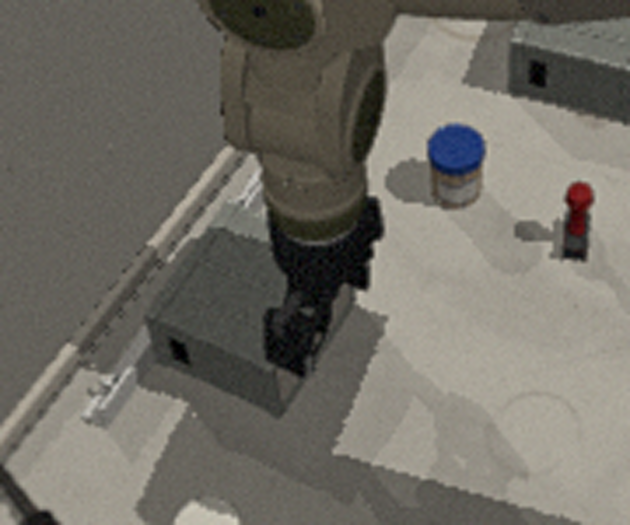

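Request:
drive_tool --plan "1 0 0 -2 0 0 0; 1 0 0 0 0 0 0; 1 0 0 0 0 0 0"

```text
clock: 15.25
tcp_pos: [0.6526, 0.1982, 0.0599]
orientation: [-0.491, 0.493, 0.509, -0.507]
wrist_force: [-1.9, 0.3, 0.7]
finger_gap: 0.0854
```

Request:
drive_tool --plan "1 0 0 8 0 0 0; 1 0 0 30 0 0 0; 1 0 0 40 0 0 0; 1 0 -50 40 0 0 0; 1 0 -60 0 0 0 0; 1 0 -40 30 0 0 0; 1 0 0 0 0 0 0; 1 0 0 0 0 0 0"

```text
clock: 16.25
tcp_pos: [0.5016, 0.1933, 0.2111]
orientation: [-0.489, 0.496, 0.511, -0.503]
wrist_force: [0.2, -0.4, -1.8]
finger_gap: 0.0856
```

Run:
```python
from h import *
go([.650,.2,.060],np.radians(2.2),-1)
see('t10')
grab('scene','s10'); z=np.load('pics/s10.npz'); W=world(z['d'],z)
m=(W[...,0]>.55)&(W[...,0]<.80)&(W[...,1]>.1)&(W[...,1]<.3)&(W[...,2]>.068)&(W[...,2]<.081)
q=W[m]; print(cv2.minAreaRect((q[:,:2]*1000).astype(np.float32)))
for a in np.arange(.12,.3,.02):
    s=q[(q[:,1]>=a)&(q[:,1]<a+.02)]
    if len(s)>5: print(round(a+.01,2),len(s),s[:,0].min(),s[:,0].max(),'rail',.789-.039*(a+.01))
p=cv2.imread('pics/s10.png'); cv2.imwrite('pics/s10c.png',p)
A=np.load('pics/top0.npz');B=np.load('pics/t10.npz')
for n,f in(('0','top0'),('10','t10')):
    z=np.load(f'pics/{f}.npz');W=world(z['d'],z)
    for nm,cx,cy,r,h in(('potm',.646,-.007,.045,.055),('stamp',.527,-.009,.04,.06),('pots',.634,.389,.045,.055),('therm',.637,-.388,.09,.012),('tape',.456,-.393,.065,.016),('pen',.5,.33,.09,.005)):
        m=(np.hypot(W[...,0]-cx,W[...,1]-cy)<r)&(W[...,2]>h)&(z['d']>0)&(W[...,2]<.09); print(n,nm,W[m].mean(0)[:2],m.sum())
```

```text
t 16.25 tcp [0.5016 0.1933 0.2111] F [ 0.1529 -0.3668 -1.7947] gap 0.08555701618217315 
 shift [   2.117   153.2541 -146.3486] turn [ 0.8185 -0.4954  0.0599]
((720.7857666015625, 203.1513671875), (111.83885192871094, 128.79855346679688), 1.8686057329177856) 0.07411265254441073 1408
((611.5974731445312, -204.31137084960938), (121.39855194091797, 129.60107421875), 9.486513137817383) 0.07457787772883179 1732
((722.0657958984375, 207.9059600830078), (121.71800231933594, 130.96542358398438), 2.2067203521728516)
0.15 193 0.6630789061739943 0.7833392806208843 rail 0.78315
0.17 225 0.6637567113159262 0.7839765864904049 rail 0.78237
0.19 243 0.6620088278132663 0.7823657618209724 rail 0.78159
0.21 249 0.6616814322185127 0.7828864560797629 rail 0.78081
0.23 241 0.6602124464057284 0.7808812070953494 rail 0.78003
0.25 263 0.6597463432988002 0.7791241650743927 rail 0.77925
0.27 160 0.6601646168687102 0.7788053829737863 rail 0.77847
0 potm [ 0.6469 -0.0067] 216
0 stamp [ 0.5275 -0.0077] 54
0 pots [0.6356 0.3933] 194
0 therm [ 0.639 -0.387] 509
0 tape [ 0.459  -0.3906] 352
0 pen [0.4798 0.3683] 111
10 potm [ 0.6468 -0.0068] 218
10 stamp [ 0.5275 -0.0077] 54
10 pots [0.6472 0.3859] 65
10 therm [ 0.6392 -0.3876] 520
10 tape [ 0.4591 -0.3907] 354
10 pen [0.4619 0.3104] 11
```

View pics/s10c.png

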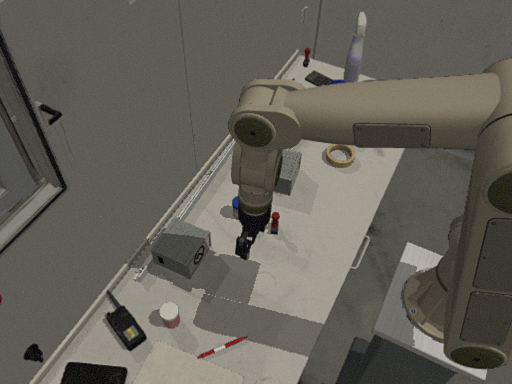

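View pics/t10c.png

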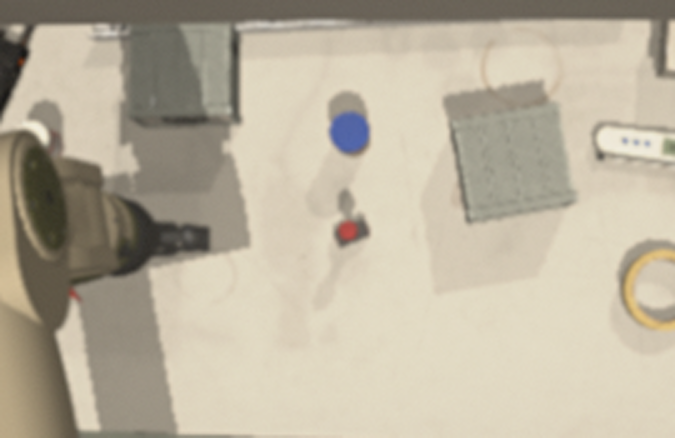

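```bash
python3 -c "
from h import *
print(job.hand_in())"
```

```text
the job is handed in; nothing more can be done
None
```

Both crates are tipped onto their far walls, the stamped one is pushed up against the dispatch rail, and the job is handed in; the hand-in gave no verdict. I used open fingertips throughout, with no gripping or lifting. The wrist camera showed the ring and tick on the left crate.

**Stamped crate:** its far edge is within about 2 mm of the rail face I measured. Its heading is 2.2°, which matches the rail's 2.2°.

**Blank crate:** it lies where it was tipped. Its open top is about 125 mm short of the rail, and it has moved roughly 45 mm from its start.

**Other things on the bench:** the middle pot, date stamp, tape and thermometer measured within 1 mm of where they began. In the last top view the arm partly hid the side pot and the pen, so those two readings are not valid. By eye in the scene view, both are where they started.

**Arm:** it was retracted clear at about 16 s, with wrist force near zero apart from noise (about 2 N). The largest force I read during pushing was about 3 N.

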